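# Sweep the offcuts off the carving board into the scrap tray

### The arm

A 6-joint arm with a two-finger parallel gripper is mounted at the origin on the work surface. World frame = base frame: x ahead of the robot, y to its left, z up, the work surface at z = 0. Lengths are in m, angles in rad, forces in N, time in s.
With the tool pointing down it reaches from about 0.35 to 0.775 m from the base axis. Payload 7.3 kg.
Tool frame: the origin (TCP) lies at the centre of the arm's flange, where the gripper is bolted on; the fingertips stand 178 mm ahead of it and the grasp point (between the pads) lies 159 mm ahead of it; z points along the fingers, y is the direction in which the jaws open and shut (so a half turn about z gives the same grasp; the last joint's range is limited). The gripper opens to 92 mm and grips with 3 to 60 N. Pads are 19 mm wide; open, the fingers measure 130 mm over their backs; the gripper's body (75 mm by 190 mm) begins 47 mm behind the grasp point.
Start: joints at [1.066, 0.342, 1.524, -0, 1.275, -0.146], TCP at [0.184, 0.492, 0.405] pointing down, gripper open.
Joint ranges: [-2.53, 2.53], [-0.77, 2.02], [0.04, 2.7], [-1, 4.14], [0.28, 2.66], [-3.11, 3.11]. Speed limits (rad/s): [2.57, 2.57, 3.14, 3.14, 3.14, 3.14].

### API

Orientations are given as [roll, pitch, yaw] about the fixed x, y, z axes, in that order (R = Rz(yaw) Ry(pitch) Rx(roll)).
In Python, from cell import robot gives the robot as it stands. The module is installed in compiled form; this text tells all that it offers.
- The arm moves only by the shell command python3 -m handwheel 'ROWS' [FORCE]. ROWS is a JSON object of lists of equal length, an entry for each row: "offset": the shift along the tool's x, y, z in cm, a list of three; "turn": the turn, a rotation vector about the tool's x, y, z in degrees, a list of three; "jaw": the gripper command: -1 is shut, 1 is fully open, values between are in proportion. A call has exactly 8 rows; each row is the pose to reach, as a shift and turn from the pose commanded when the call began, along the tool's axes at that moment; what a row does not reach only later rows make up. A row lasts 1/12 s, in which the tool goes at most 41.7 mm and 7.16 degrees, less where a joint would pass 70% of its speed; a pose out of reach is approached as far as the arm can. A call with a gripper value outside its range is refused whole. The fingers move at their own pace and stop on an object; FORCE is the grip in N (left out, the last holds). Time passes only in rows, so rows that repeat a pose let the fingers close, or fill a call up. It gives the time, the measured TCP pose, the force and the opening at its end, in the units of the state.
- robot.observe(): the state, without advancing time (a new reading comes with each control period).
- robot.read_camera(name): name is "side" or "top"; returns the picture (420x560x3 uint8, blue, green, red); there is no depth.
- robot.calibration(name): a dict with "mtx" (3x3 intrinsics, pixels), "view" (4x4, takes a point from world to camera coordinates). Camera axes: x right, y up, looking along -z (the intrinsics and any distortion apply to the point x, -y, -z); pixel columns grow to the right and rows downward; lengths in m; the calibration is good to about 2 mm. A picture is of the moment at which its call begins. calibration takes no time and is no camera call.
- robot.hand_in(): hands the job in, once; it reports no verdict.
The state is a dict: "time": time; "qpos": joint angles; "qvel": joint speeds; "joint_efforts": joint torques, N m; "tool_pos": TCP position; "tool_rot": TCP orientation; "contact_force": force on the tool from outside, world axes, zero at the start; "torque": the same for the moment, N m; "opening": finger opening in m.
Only numpy, scipy, OpenCV 4.12 (cv2) and the standard library are available. Lean on these libraries where they do the work, as an engineer would, in place of code of your own. Each camera call takes 0.05 s, during which the arm holds its last target. There are 200 camera calls.

### The job

Sweep the three wooden offcuts off the carving board, over its edge and into the open scrap tray beside it, pushing them with the fingertips and not picking any of them up. Leave the little turned finial standing where it is on the board, and do not shift the mallet or the sharpening stone.

Things in the scene. Friction and masses are not known exactly. Their poses are not given: they have to be found in the camera images.
- board: dark wooden carving board, fixed, 310 mm (its x) by 280 mm (its y) and 48 mm thick; origin at the centre of its underside on the bench, z up, so its top is 48 mm above the origin. The three offcuts and the finial each lie in a lane of their own along the board's y: the lanes are 64 mm apart in the board's x, at about -96, -32, +32 and +96 mm, in any order
- scrap_tray: empty open-topped plywood tray, fixed, 320 mm (its x) by 150 mm (its y) outside, 38 mm high, walls and floor 6 mm thick; origin at the centre of its underside, axes parallel to the board's. It stands against either the +y or the -y side of the board (centre 216 mm from the board's centre, 1 mm gap); its rim is 10 mm lower than the board's top
- gouge_rack: wooden rack with six carving gouges lying in it, fixed, 320 mm (its x) by 150 mm (its y), up to 42 mm high; origin at the centre of its underside. It stands against the other y side of the board from the scrap tray (centre 216 mm from the board's centre), axes parallel to the board's
- offcut1_c (a point): centre of offcut 1 (11 mm above its underside): a plain block 40 x 32 mm, pale wood, 22 mm high, lying flat on the board at any yaw, 20 to 45 g
- offcut1: offcut 1: a plain block 40 x 32 mm, pale wood, 22 mm high, lying flat on the carving board at any yaw, 20 to 45 g; body origin at the centre of its underside
- offcut2_c (a point): centre of offcut 2, 11 mm above its underside: an L-shaped piece 40 (x) x 34 (y) mm with a 20 x 16 mm corner missing at +x +y, pale wood, 22 mm high
- offcut2: offcut 2: the L-shaped piece, 40 x 34 mm, pale wood, 22 mm high, lying flat on the carving board at any yaw, 20 to 45 g; body origin at the centre of its underside
- offcut3_c (a point): centre of offcut 3, 11 mm above its underside: a stepped piece 36 (x) x 34 (y) mm, 22 mm high on its -x half and only 12 mm high on its +x half, pale wood
- offcut3: offcut 3: the stepped piece, 36 x 34 mm, pale wood, 22 mm high, lying flat on the carving board at any yaw, 20 to 45 g; body origin at the centre of its underside
- finial_c (a point): middle (28 mm above its foot) of a turned wooden finial, 56 mm tall, round, 36 mm across its foot, standing loose on the board among the offcuts; to be left standing there
- mallet: round carver's mallet standing on its head on the bench to the left (+y) of the work, 92 mm across, 225 mm tall, loose; origin at the centre of its underside; to be left alone
- stone: sharpening stone in a dark wooden holder, 200 x 70 x 36 mm, loose on the bench to the right (-y) of the work; origin at the centre of its underside; to be left alone
Not all that is in view belongs to the job. What is shaped like the offcut2 but black or orange is not meant.

How it is judged:
At the end, for the whole second after the job is handed in: All three offcuts lie at rest (slower than 20 mm/s) in the scrap tray: their centres within its walls and below its rim (38 mm above the bench). The finial stands upright within 12 mm of where it was; mallet and stone are within 15 mm of where they were (x of offcut1_c in the frame of scrap_tray between -0.154 and 0.154 m and y of offcut1_c in the frame of scrap_tray between -0.069 and 0.069 m and height (world z) of each of offcut1_c, offcut2_c, offcut3_c below 0.038 m and linear speed of each of offcut1, offcut2, offcut3 below 0.02 m/s and x of offcut2_c in the frame of scrap_tray between -0.154 and 0.154 m and y of offcut2_c in the frame of scrap_tray between -0.069 and 0.069 m and x of offcut3_c in the frame of scrap_tray between -0.154 and 0.154 m and y of offcut3_c in the frame of scrap_tray between -0.069 and 0.069 m and distance of finial_c from where it was at the start of the episode below 0.012 m and angle between finial_c's own z axis and vertical below 0.15 rad and distance of each of mallet, stone from where it was at the start of the episode below 0.015 m); the robot touches nothing.
It fails at once if an offcut is lifted: its centre rises more than 30 mm above the carving board's top (height (world z) of any of offcut1_c, offcut2_c, offcut3_c above 0.078 m).
It fails at once if the finial is shifted by more than 12 mm or tipped (distance of finial_c from where it was at the start of the episode above 0.012 m or angle between finial_c's own z axis and vertical above 0.3 rad).
It fails at once if the mallet or the stone is shifted by more than 15 mm (distance of any of mallet, stone from where it was at the start of the episode above 0.015 m).
It also fails if it takes over 67 s, if anything falls off the work surface, if the arm or the gripper's body presses on something with over 40 N, if the wrist force passes 120 N, or if a joint passes its speed limit or range.

## Working session

There is one attempt and no reset: what is moved stays moved. The work goes in short steps, Python scripts to look and compute and a shell command to move; the robot and the scene stay as the last step left them, time stands still between calls to the robot, and variables do not carry over. Pictures are saved under pics/ and viewed, about 8 in all and at most 12, crops included, and the job is handed in when it is done.

```bash
mkdir -p pics
python3 - <<'E'
from cell import robot
import cv2,numpy as np
for n in("top","side"):
    cv2.imwrite(f"pics/{n}0.png",robot.read_camera(n)); c=robot.calibration(n); print(n,{k:(np.round(v,4).tolist() if not isinstance(v,str) else v) for k,v in c.items()})
s=robot.observe(); print(s)
E
```

```text
top {'mtx': [[466.0573, 0.0, 281.513], [0.0, 466.0573, 207.2696], [0.0, 0.0, 1.0]], 'view': [[-0.0205, -0.9997, -0.0108, 0.0225], [0.9892, -0.0218, 0.1449, -0.5921], [-0.1451, -0.0077, 0.9894, -1.3456], [0.0, 0.0, 0.0, 1.0]]}
side {'mtx': [[379.2021, 0.0, 280.0486], [0.0, 379.2021, 212.1946], [0.0, 0.0, 1.0]], 'view': [[-0.8217, -0.5699, -0.0085, 0.4852], [0.4468, -0.6532, 0.6113, -0.2976], [-0.3539, 0.4985, 0.7914, -0.8708], [0.0, 0.0, 0.0, 1.0]]}
{'time': 0.1, 'qpos': array([ 1.06598930e+00,  3.42651422e-01,  1.52489565e+00,  5.86303120e-06,
        1.27538326e+00, -1.46013131e-01]), 'qvel': array([ 8.77338412e-04, -2.61063829e-03, -2.84628051e-03, -7.59567782e-05,
       -2.15114101e-03, -7.49284401e-04]), 'joint_efforts': array([ 1.52243825e-03, -4.32003629e+01, -2.44693726e+01,  7.17912172e-02,
        5.24656812e-02, -7.76056390e-05]), 'tool_pos': array([0.18428213, 0.49147655, 0.40412416]), 'tool_rot': array([-3.14027002e+00, -2.00173399e-04,  2.78279692e+00]), 'contact_force': array([0.19126012, 0.45610557, 0.75962031]), 'torque': array([-0.02414311,  0.00121528, -0.03143671]), 'opening': 0.09188759929059662}
```

View pics/top0.png

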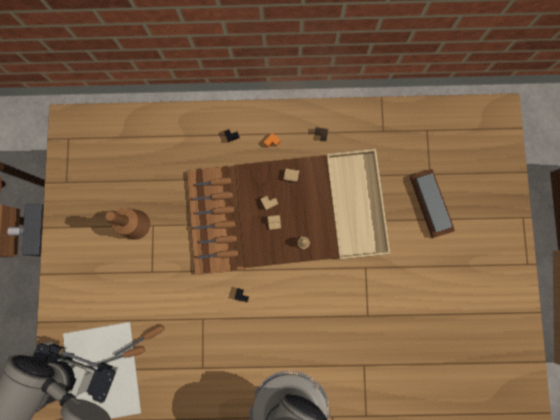

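View pics/side0.png

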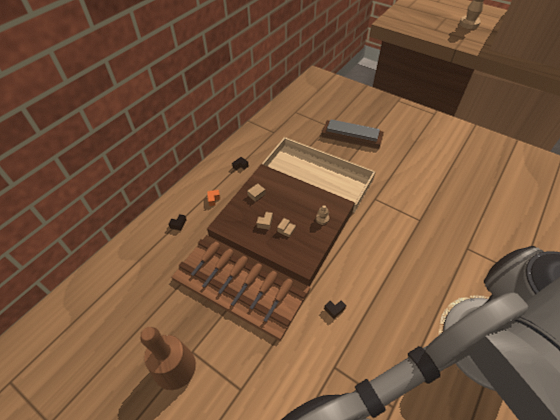

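The tray is on the right (-y), with the rack on the left. Three pale offcuts are on the board at about (291,175), (269,202) and (274,222) in the top view, and the finial is at (303,243). Lookalikes to leave alone are the black L's at (232,136), (321,133) and (241,295), and the orange L at (272,140). All four are off the board, while the targets are pale and on it. Next I'll measure and check with one close crop.

```bash
cat > h.py <<'E'
import numpy as np,cv2
from cell import robot
def ray(n,px,z):
    c=robot.calibration(n);V=np.array(c["view"]);M=np.array(c["mtx"])
    d=np.linalg.inv(M)@[px[0],px[1],1.]; d=d*[1,-1,-1]
    R=V[:3,:3];o=-R.T@V[:3,3];w=R.T@d
    return o+w*(z-o[2])/w[2]
def pale(im):
    h=cv2.cvtColor(im,cv2.COLOR_BGR2HSV)
    return h
E
python3 - <<'E'
from h import *
im=cv2.imread("pics/top0.png");h=cv2.cvtColor(im,cv2.COLOR_BGR2HSV)
roi=np.zeros(im.shape[:2],np.uint8);cv2.fillConvexPoly(roi,np.array([[236,167],[325,158],[335,255],[245,263]]),255)
m=cv2.inRange(h,(8,0,115),(35,255,255))&roi
cs=[c for c in cv2.findContours(m,0,2)[0] if cv2.contourArea(c)>25]
# board: dark
d=cv2.inRange(h,(0,0,0),(180,255,95));k=np.zeros_like(roi);k[150:275,228:345]=255
d=cv2.morphologyEx((d|m)&k,cv2.MORPH_OPEN,np.ones((7,7)))
b=max(cv2.findContours(d,0,2)[0],key=cv2.contourArea);r=cv2.minAreaRect(b)
P=np.array([ray("top",p,.048)[:2] for p in cv2.boxPoints(r)]);print("board px",r,"\n",P.round(3),P.mean(0),[np.linalg.norm(P[i]-P[i-1]).round(3) for i in range(4)])
for c in cs:
    r=cv2.minAreaRect(c);print("pc",np.round(r[0],1),np.round(r[1],1),r[2],cv2.contourArea(c),ray("top",r[0],.068).round(3),np.ptp([ray("top",p[0],.068)[:2] for p in c],axis=0).round(3))
# tray: pale big blob
t=cv2.inRange(h,(12,40,150),(35,140,255));t[:, :320]=0;t[:,395:]=0;t[:145]=0;t[262:]=0
t=cv2.morphologyEx(t,cv2.MORPH_CLOSE,np.ones((5,5)))
b2=max(cv2.findContours(t,0,2)[0],key=cv2.contourArea);r=cv2.minAreaRect(b2)
T=np.array([ray("top",p,.038)[:2] for p in cv2.boxPoints(r)]);print("tray",np.round(r[1],1),T.round(3),T.mean(0))
v=cv2.resize(im[140:280,180:400],None,fx=3.6,fy=3.6,interpolation=cv2.INTER_CUBIC)
for c,col in[(x,(0,255,0)) for x in cs]+[(b,(0,0,255)),(b2,(255,0,0))]: cv2.drawContours(v,[((c-[180,140])*3.6).astype(int)],-1,col,1)
cv2.imwrite("pics/crop.png",v)
E
```

```text
board px ((269.8188171386719, 212.6083526611328), (101.97786712646484, 82.5158462524414), 84.14398956298828) 
 [[ 0.721  0.182]
 [ 0.741 -0.066]
 [ 0.436 -0.088]
 [ 0.417  0.152]] [0.57891065 0.04506664] [np.float64(0.305), np.float64(0.249), np.float64(0.305), np.float64(0.241)]
pc [304.5 242. ] [12.  9.] 90.0 80.0 [ 0.486 -0.055  0.068] [0.035 0.026]
pc [274. 222.] [14. 12.] 90.0 149.5 [0.546 0.033 0.068] [0.041 0.035]
pc [269.4 200.8] [12.5 14.3] 63.43495178222656 125.5 [0.609 0.045 0.068] [0.039 0.047]
pc [291.3 174.3] [14.1 11.3] 9.462322235107422 139.5 [ 0.687 -0.021  0.068] [0.037 0.045]
tray [116.  74.] [[ 0.782 -0.111]
 [ 0.777 -0.336]
 [ 0.427 -0.317]
 [ 0.431 -0.1  ]] [ 0.60428692 -0.21600382]
```

View pics/crop.png

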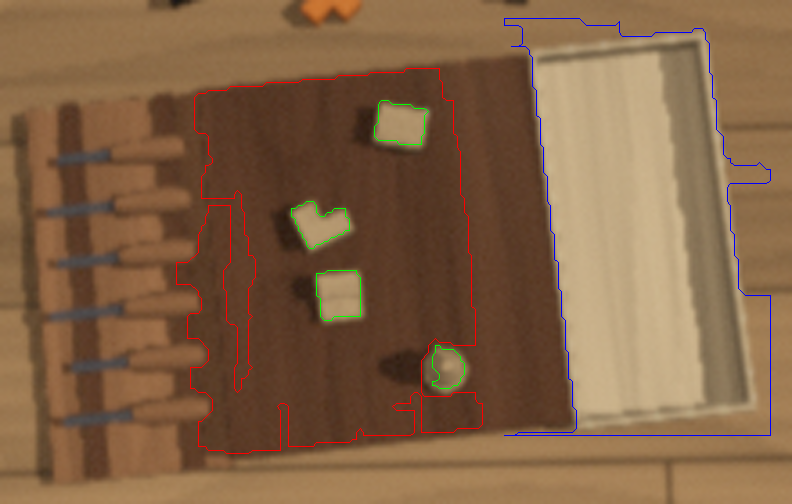

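The crop confirms a plain block at crop (401,124), an L at (320,225), a stepped piece at (339,295) and the finial at (446,368). The automatic board and tray outlines are poor because of shadows. I'll use the clear corners instead: board -y edge at (531,55) and (577,430), tray outer far corners at (705,35) and (756,405).

Run:
```python
from h import *
f=lambda u,v,z:ray("top",(u/3.6+180,v/3.6+140),z)[:2]
a,b=f(531,55,.048),f(577,430,.048);c,d=f(705,35,.038),f(756,405,.038)
ux=(a-b);L=np.linalg.norm(ux);ux/=L;uy=np.array([-ux[1],ux[0]]);yaw=np.degrees(np.arctan2(ux[1],ux[0]))
C=(a+b)/2+uy*.140
print("edge len",L,"yaw",yaw,"C",C,"tray len",np.linalg.norm(c-d),"yaw",np.degrees(np.arctan2(*(c-d)[::-1])),"far wall by",[(p-C)@uy for p in(c,d)])
for n,p,z in[("plain",(401,124),.070),("L",(320,225),.070),("step",(339,295),.068),("finial",(446,368),.090)]:
    w=f(*p,z);print(n,w.round(3),"board xy",((w-C)@ux).round(3),((w-C)@uy).round(3))
s=robot.observe();w=s["tool_pos"];q=np.degrees(s["tool_rot"][2])
rx=np.array([np.cos(np.radians(q)),np.sin(np.radians(q))]);ry=np.array([rx[1],-rx[0]])
print("turn z", q-(yaw+90),"lanes:")
for bx,by in[(.096,.06),(.032,.1),(-.032,.1)]:
    t=C+ux*bx+uy*by;e=t-w[:2];print(bx,by,t.round(3),"off cm",(100*e@rx).round(1),(100*e@ry).round(1),np.hypot(*t))
```

```text
edge len 0.3140997119639292 yaw 4.8181175559321945 C [ 0.57882196 -0.00568786] tray len 0.31302634336749674 yaw 4.782833768241801 far wall by [np.float64(-0.28915118166589593), np.float64(-0.28895841433754027)]
plain [ 0.686 -0.021] board xy 0.105 -0.025
L [0.603 0.046] board xy 0.029 0.05
step [0.546 0.032] board xy -0.03 0.04
finial [ 0.484 -0.052] board xy -0.099 -0.038
turn z 64.62440104452796 lanes:
0.096 0.06 [0.669 0.062] off cm -60.5 -23.2 0.6723231531900344
0.032 0.1 [0.602 0.097] off cm -53.0 -22.3 0.610014254252149
-0.032 0.1 [0.539 0.091] off cm -47.2 -25.0 0.5462152837835257
```

The edge length (314 vs 310 mm), far wall (-289 vs -291 mm) and lanes all fit. I'll lift clear of the mallet, then move to behind the L with the jaws across the lane and nearly shut.

```bash
python3 -m handwheel '{"offset":[[0,0,-4],[0,0,-8],[-3.7,-1.6,-8],[-7.4,-3.1,-8],[-11.1,-4.7,-8],[-14.8,-6.2,-8],[-18.5,-7.8,-8],[-22.2,-9.3,-8]],"turn":[[0,0,7],[0,0,14],[0,0,21],[0,0,28],[0,0,35],[0,0,42],[0,0,49],[0,0,56]],"jaw":[-0.8,-0.8,-0.8,-0.8,-0.8,-0.8,-0.8,-0.8]}' 20
cat >> h.py <<'E'
C=np.array([.5788,-.0057]);Y=np.radians(4.82);ux=np.array([np.cos(Y),np.sin(Y)]);uy=np.array([-ux[1],ux[0]])
def go(bx,by,z):
    s=robot.observe();w=s["tool_pos"];r,p,q=s["tool_rot"]
    rx=np.array([np.cos(q),np.sin(q)]);ry=np.array([rx[1],-rx[0]]);e=C+ux*bx+uy*by-w[:2]
    print("t",s["time"],"board",((w[:2]-C)@ux).round(4),((w[:2]-C)@uy).round(4),"z",w[2].round(4),"off",(100*e@rx).round(2),(100*e@ry).round(2),(100*(w[2]-z)).round(2),"turn",(np.degrees(q-Y)-90).round(2),"rp",np.degrees([r,p]).round(2),"F",s["contact_force"].round(1),"open",s["opening"])
E
python3 -c "from h import *;go(.029,.105,.231)"
```

```text
time: 0.77
tool_pos: [0.3604, 0.3249, 0.4846]
tool_rot: [-3.141, 0.0, 1.8]
contact_force: [0.3, 0.9, -0.2]
opening: 0.0425
t 0.7667 board -0.1898 0.3478 z 0.4846 off -27.18 18.15 25.36 turn 8.29 rp [-1.7998e+02  1.0000e-02] F [ 0.3  0.9 -0.2] open 0.04248448606468996
```

```bash
python3 -m handwheel '{"offset":[[-3.4,2.3,0],[-6.8,4.5,0],[-10.2,6.8,0],[-13.6,9.1,0],[-17,11.4,0],[-20.4,13.6,0],[-23.8,15.9,0],[-27.2,18.2,0]],"turn":[[0,0,4],[0,0,8.3],[0,0,8.3],[0,0,8.3],[0,0,8.3],[0,0,8.3],[0,0,8.3],[0,0,8.3]],"jaw":[-0.8,-0.8,-0.8,-0.8,-0.8,-0.8,-0.8,-0.8]}'
python3 -c "from h import *;go(.029,.105,.231)"
```

```text
time: 1.43
tool_pos: [0.6009, 0.1026, 0.4843]
tool_rot: [-3.141, -0.0, 1.66]
contact_force: [0.8, -0.5, 0.2]
opening: 0.0091
t 1.4333 board 0.0311 0.106 z 0.4843 off -0.1 -0.22 25.33 turn 0.31 rp [-1.7995e+02 -1.0000e-02] F [ 0.8 -0.5  0.2] open 0.009111506752300706
```

```bash
python3 -m handwheel '{"offset":[[0,0,4],[0,0,8],[0,0,12],[0,0,16],[0,0,20],[0,0,23],[0,0,24.8],[0,0,25.4]],"turn":[[0,0,0],[0,0,0],[0,0,0],[0,0,0],[0,0,0],[0,0,0],[0,0,0],[0,0,0]],"jaw":[-0.8,-0.8,-0.8,-0.8,-0.8,-0.8,-0.8,-0.8]}'
python3 - <<'E'
from h import *
go(.029,-.175,.231)
cv2.imwrite("pics/s1.png",cv2.resize(robot.read_camera("side")[120:330,150:430],None,fx=2.8,fy=2.8,interpolation=2))
E
```

```text
time: 2.1
tool_pos: [0.5985, 0.1042, 0.2265]
tool_rot: [-3.134, -0.0, 1.66]
contact_force: [-0.6, -0.8, 0.8]
opening: 0.009
t 2.1 board 0.0289 0.1079 z 0.2265 off -28.29 -0.14 -0.45 turn 0.32 rp [-1.7957e+02 -2.0000e-02] F [-0.6 -0.8  0.8] open 0.009023500766860043
```

View pics/s1.png

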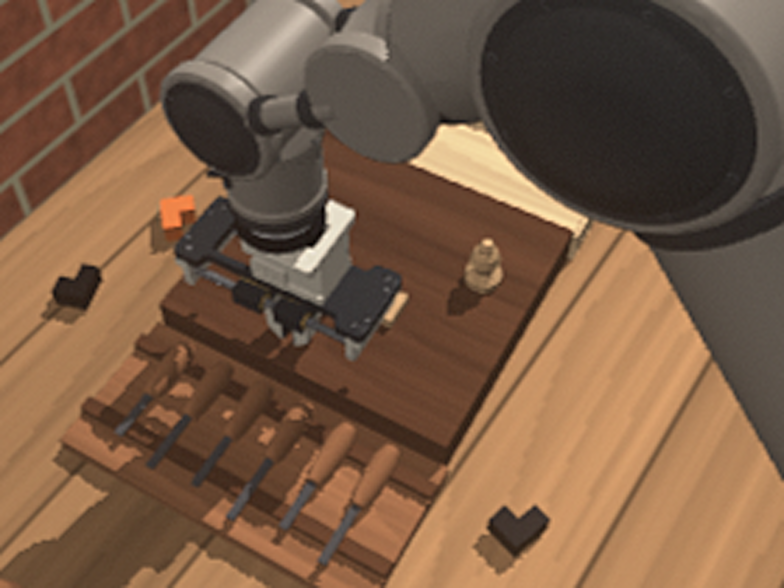

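```bash
python3 -m handwheel '{"offset":[[-0.6,0,-0.4],[-1.2,0,-0.4],[-2.2,0,-0.4],[-3.4,0,-0.4],[-4.6,0,-0.4],[-5.8,0,-0.4],[-7,0,-0.4],[-8.2,0,-0.4]],"turn":[[0,0,0.3],[0,0,0.3],[0,0,0.3],[0,0,0.3],[0,0,0.3],[0,0,0.3],[0,0,0.3],[0,0,0.3]],"jaw":[-0.8,-0.8,-0.8,-0.8,-0.8,-0.8,-0.8,-0.8]}'
python3 - <<'E'
from h import *
go(.029,-.175,.231)
cv2.imwrite("pics/s2.png",cv2.resize(robot.read_camera("side")[120:330,150:430],None,fx=2.8,fy=2.8,interpolation=2))
E
```

```text
time: 2.82
tool_pos: [0.6072, 0.021, 0.2349]
tool_rot: [3.141, -0.0, 1.655]
contact_force: [0.0, 0.9, 0.7]
opening: 0.0092
t 2.8167 board 0.0306 0.0242 z 0.2349 off -19.92 -0.15 0.39 turn -0.01 rp [179.99  -0.  ] F [0.  0.9 0.7] open 0.009241494908476427
```

View pics/s2.png

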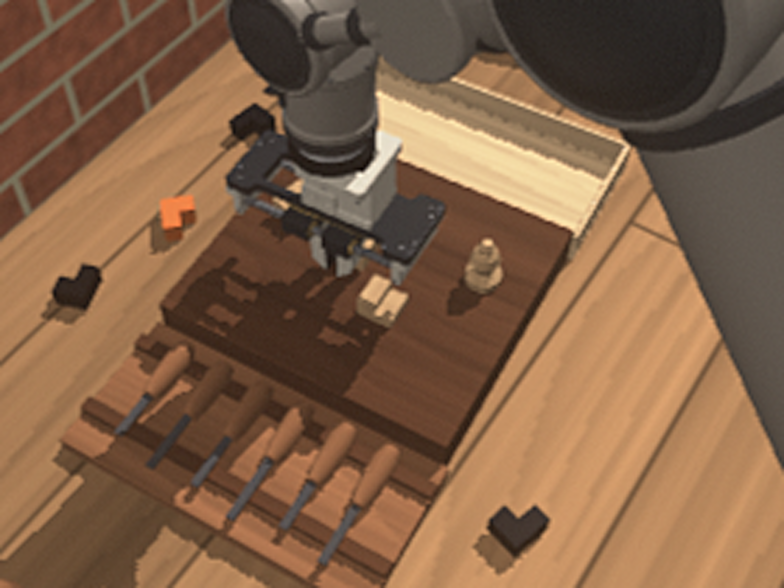

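The L is being pushed ahead of the fingers. The stepped piece at (383,300) and the finial at (484,265) are undisturbed. I'll continue to the edge and past it.

```bash
python3 -m handwheel '{"offset":[[-1.2,0,0.3],[-2.4,0,0.3],[-3.6,0,0.3],[-4.8,0,0.3],[-6,0,0.3],[-7.2,0,0.3],[-8.4,0,0.3],[-9.6,0,0.3]],"turn":[[0,0,0],[0,0,0],[0,0,0],[0,0,0],[0,0,0],[0,0,0],[0,0,0],[0,0,0]],"jaw":[-0.8,-0.8,-0.8,-0.8,-0.8,-0.8,-0.8,-0.8]}' | head -1
python3 -m handwheel '{"offset":[[-1.2,0,0],[-2.4,0,0],[-3.6,0,0],[-4.8,0,0],[-6,0,0],[-7.2,0,0],[-8.4,0,0],[-9.6,0,0]],"turn":[[0,0,0],[0,0,0],[0,0,0],[0,0,0],[0,0,0],[0,0,0],[0,0,0],[0,0,0]],"jaw":[-0.8,-0.8,-0.8,-0.8,-0.8,-0.8,-0.8,-0.8]}'
python3 -c "from h import *;go(.105,.06,.40)"
```

```text
time: 3.53
time: 4.2
tool_pos: [0.6234, -0.1699, 0.2317]
tool_rot: [3.142, -0.0, 1.655]
contact_force: [0.5, -1.0, 0.6]
opening: 0.0091
t 4.2 board 0.0307 -0.1673 z 0.2317 off 22.73 7.44 -16.83 turn 0.02 rp [180.  -0.] F [ 0.5 -1.   0.6] open 0.009083724450292952
```

```bash
python3 -m handwheel '{"offset":[[0,0,-4],[0,0,-8],[3.6,1.2,-8],[7.2,2.5,-8],[10.8,3.7,-8],[14.4,5,-8],[18,6.2,-8],[21.2,7.4,-8]],"turn":[[0,0,0],[0,0,0],[0,0,0],[0,0,0],[0,0,0],[0,0,0],[0,0,0],[0,0,0]],"jaw":[-0.8,-0.8,-0.8,-0.8,-0.8,-0.8,-0.8,-0.8]}'
python3 - <<'E'
from h import *
go(.105,.045,.231)
im=robot.read_camera("top")
cv2.imwrite("pics/t2.png",cv2.resize(im[140:280,180:400],None,fx=3.6,fy=3.6,interpolation=2))
E
```

```text
time: 4.87
tool_pos: [0.6795, 0.0506, 0.3119]
tool_rot: [3.142, -0.0, 1.656]
contact_force: [-0.8, -1.2, -0.2]
opening: 0.009
t 4.8667 board 0.1051 0.0476 z 0.3119 off -0.26 -0.01 8.09 turn 0.05 rp [ 1.7999e+02 -2.0000e-02] F [-0.8 -1.2 -0.2] open 0.009025263473899947
```

View pics/t2.png

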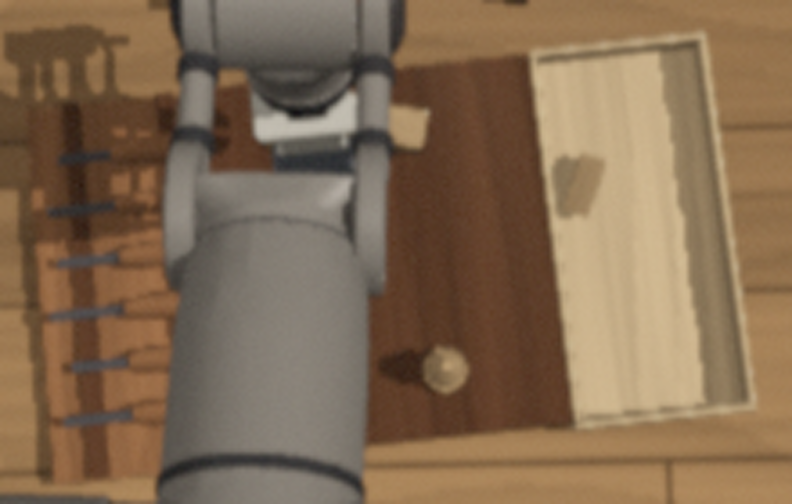

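The L is in the tray near (595,185). The finial at (446,368) has not moved, and the plain block's edge shows at (410,128). I'll descend behind it and push.

```bash
python3 -m handwheel '{"offset":[[0,0,3],[0,0,6],[0,0,7.6],[0,0,8],[-0.8,0,8],[-2,0,8],[-3.2,0,8],[-4.4,0,8]],"turn":[[0,0,0],[0,0,0],[0,0,0],[0,0,0],[0,0,0],[0,0,0],[0,0,0],[0,0,0]],"jaw":[-0.8,-0.8,-0.8,-0.8,-0.8,-0.8,-0.8,-0.8]}'
python3 -c "from h import *;go(.105,-.175,.231)"
```

```text
time: 5.58
tool_pos: [0.6835, 0.003, 0.2336]
tool_rot: [3.138, 0.001, 1.655]
contact_force: [0.3, -0.8, 0.5]
opening: 0.0091
t 5.5833 board 0.105 -0.0002 z 0.2336 off -17.48 -0.0 0.26 turn -0.01 rp [1.7982e+02 4.0000e-02] F [ 0.3 -0.8  0.5] open 0.009137020989214897
```

```bash
python3 -m handwheel '{"offset":[[-1.2,0,0],[-2.4,0,0],[-3.6,0,0],[-4.8,0,0],[-6,0,0],[-7.2,0,0],[-8.4,0,0],[-9.6,0,0]],"turn":[[0,0,0],[0,0,0],[0,0,0],[0,0,0],[0,0,0],[0,0,0],[0,0,0],[0,0,0]],"jaw":[-0.8,-0.8,-0.8,-0.8,-0.8,-0.8,-0.8,-0.8]}' | head -1
python3 -m handwheel '{"offset":[[-1.1,0,0],[-2.2,0,0],[-3.3,0,0],[-4.4,0,0],[-5.5,0,0],[-6.6,0,0],[-7.4,0,0],[-7.6,0,0]],"turn":[[0,0,0],[0,0,0],[0,0,0],[0,0,0],[0,0,0],[0,0,0],[0,0,0],[0,0,0]],"jaw":[-0.8,-0.8,-0.8,-0.8,-0.8,-0.8,-0.8,-0.8]}'
python3 -c "from h import *;go(-.029,.095,.33)"
```

```text
time: 6.25
time: 6.92
tool_pos: [0.6974, -0.1682, 0.2316]
tool_rot: [3.141, 0.0, 1.654]
contact_force: [0.4, -0.2, -0.8]
opening: 0.0094
t 6.9167 board 0.1045 -0.1719 z 0.2316 off 26.68 -13.38 -9.84 turn -0.05 rp [1.7999e+02 2.0000e-02] F [ 0.4 -0.2 -0.8] open 0.009394635593941842
```

```bash
python3 -m handwheel '{"offset":[[0,0,-4],[0,0,-8],[3.4,-1.7,-10],[6.8,-3.4,-10],[10.2,-5.1,-10],[13.6,-6.8,-10],[17,-8.5,-10],[20.4,-10.2,-10]],"turn":[[0,0,0],[0,0,0],[0,0,0],[0,0,0],[0,0,0],[0,0,0],[0,0,0],[0,0,0]],"jaw":[-0.8,-0.8,-0.8,-0.8,-0.8,-0.8,-0.8,-0.8]}' |head -1
python3 -m handwheel '{"offset":[[3.2,-1.6,0],[6.3,-3.2,0],[6.3,-3.2,0],[6.3,-3.2,0],[6.3,-3.2,0],[6.3,-3.2,0],[6.3,-3.2,0],[6.3,-3.2,0]],"turn":[[0,0,0],[0,0,0],[0,0,0],[0,0,0],[0,0,0],[0,0,0],[0,0,0],[0,0,0]],"jaw":[-0.8,-0.8,-0.8,-0.8,-0.8,-0.8,-0.8,-0.8]}'
python3 - <<'E'
from h import *
go(-.029,.095,.232)
a=robot.read_camera("top")[140:280,180:400];b=robot.read_camera("side")[120:330,150:430]
cv2.imwrite("pics/t3.png",np.hstack([cv2.resize(x,(400,int(400*x.shape[0]/x.shape[1])),interpolation=2)[:254] for x in(a,b)]))
E
```

```text
time: 7.58
time: 8.25
tool_pos: [0.5419, 0.0874, 0.3315]
tool_rot: [-3.141, -0.0, 1.654]
contact_force: [-0.1, 0.4, -1.3]
opening: 0.0088
t 8.25 board -0.029 0.0958 z 0.3315 off -0.08 -0.0 9.95 turn -0.06 rp [-179.99   -0.  ] F [-0.1  0.4 -1.3] open 0.008848852576340716
```

View pics/t3.png

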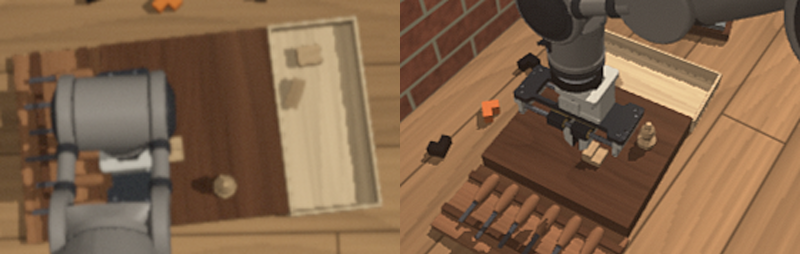

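Two pieces are in the tray, at (305,55) and (292,93). The stepped piece at (178,148) is in its place and the finial is standing. I'll push the last one.

```bash
python3 -m handwheel '{"offset":[[0,0,3],[0,0,6],[0,0,8.5],[0,0,9.6],[0,0,9.9],[-0.8,0,9.9],[-2,0,9.9],[-3.2,0,9.9]],"turn":[[0,0,0],[0,0,0],[0,0,0],[0,0,0],[0,0,0],[0,0,0],[0,0,0],[0,0,0]],"jaw":[-0.8,-0.8,-0.8,-0.8,-0.8,-0.8,-0.8,-0.8]}'
python3 -m handwheel '{"offset":[[-1,0,0],[-2,0,0],[-3,0,0],[-4,0,0],[-5,0,0],[-6,0,0],[-7,0,0],[-8,0,0]],"turn":[[0,0,0],[0,0,0],[0,0,0],[0,0,0],[0,0,0],[0,0,0],[0,0,0],[0,0,0]],"jaw":[-0.8,-0.8,-0.8,-0.8,-0.8,-0.8,-0.8,-0.8]}'
python3 - <<'E'
from h import *
go(-.029,-.175,.232)
cv2.imwrite("pics/s3.png",cv2.resize(robot.read_camera("side")[120:330,150:430],None,fx=2.4,fy=2.4,interpolation=2))
E
```

```text
time: 9.02
tool_pos: [0.5447, 0.0554, 0.2343]
tool_rot: [3.139, 0.0, 1.656]
contact_force: [0.2, -0.5, -0.5]
opening: 0.0091
time: 9.68
tool_pos: [0.5509, -0.0242, 0.2327]
tool_rot: [-3.142, -0.0, 1.655]
contact_force: [-0.4, -0.9, -0.0]
opening: 0.0092
t 9.6833 board -0.0294 -0.0161 z 0.2327 off -15.89 0.03 0.07 turn 0.02 rp [-1.8e+02 -1.0e-02] F [-0.4 -0.9 -0. ] open 0.009232781416402156
```

View pics/s3.png

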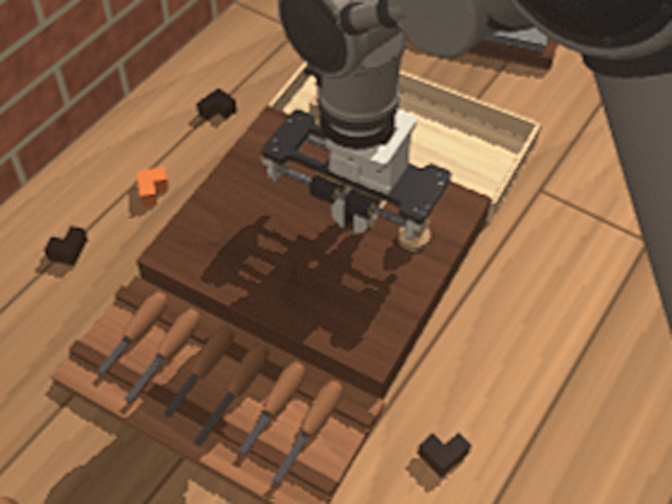

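The body's end post at (415,222) looks close to the finial, so I'll check its height before going on.

Run:
```python
from h import *
def pl(px,by):
    a=ray("side",px,0.);b=ray("side",px,.3);n=np.r_[uy,0];c=np.r_[C,0]
    t=(by-(a-c)@n)/((b-a)@n);p=a+t*(b-a);return ((p-c)[:2]@ux).round(4),p[2].round(4)
for nm,p in[("tip",(356,230)),("post L bottom",(275,178)),("post R",(413,232)),("plate R end",(437,213)),("post R top",(415,212))]:
    print(nm,[pl((p[0]/2.4+150,p[1]/2.4+120),y) for y in(-.026,-.016,-.006)])
```

```text
tip [(np.float64(-0.0294), np.float64(0.0307)), (np.float64(-0.0343), np.float64(0.0454)), (np.float64(-0.0392), np.float64(0.06))]
post L bottom [(np.float64(0.0795), np.float64(0.0609)), (np.float64(0.0727), np.float64(0.075)), (np.float64(0.0659), np.float64(0.0892))]
post R [(np.float64(-0.0993), np.float64(0.0726)), (np.float64(-0.103), np.float64(0.0865)), (np.float64(-0.1067), np.float64(0.1005))]
plate R end [(np.float64(-0.1231), np.float64(0.1213)), (np.float64(-0.1263), np.float64(0.1344)), (np.float64(-0.1296), np.float64(0.1475))]
post R top [(np.float64(-0.0986), np.float64(0.1078)), (np.float64(-0.1023), np.float64(0.1211)), (np.float64(-0.106), np.float64(0.1344))]
```

The end posts hang to about z = 0.085, below the finial's top at 0.104, and in line with it. The stated body height didn't cover them. I'll back off, lift, and turn the tool 90° so that its narrow side faces the finial.

```bash
python3 -m handwheel '{"offset":[[1,0,0],[2.5,0,0],[4,0,0],[4,0,-4],[4,0,-8],[4,0,-12],[4,0,-12],[4,0,-12]],"turn":[[0,0,0],[0,0,0],[0,0,0],[0,0,0],[0,0,0],[0,0,0],[0,0,7],[0,0,14]],"jaw":[-0.8,-0.8,-0.8,-1,-1,-1,-1,-1]}'
python3 -m handwheel '{"offset":[[0,0,0],[0,0,0],[0,0,0],[0,0,0],[0,0,0],[0,0,0],[0,0,0],[0,0,0]],"turn":[[0,0,7],[0,0,14],[0,0,21],[0,0,28],[0,0,35],[0,0,42],[0,0,49],[0,0,56]],"jaw":[-1,-1,-1,-1,-1,-1,-1,-1]}'
python3 -m handwheel '{"offset":[[0,0,0],[0,0,0],[0,0,0],[0,0,0],[0,0,0],[0,0,0],[0,0,0],[0,0,0]],"turn":[[0,0,7],[0,0,14],[0,0,20],[0,0,20],[0,0,20],[0,0,20],[0,0,20],[0,0,20]],"jaw":[-1,-1,-1,-1,-1,-1,-1,-1]}'
python3 - <<'E'
from h import *
go(-.029,.03,.232);print(robot.observe()["qpos"].round(2))
im=robot.read_camera("top");si=robot.read_camera("side");cv2.imwrite("pics/t4raw.png",im);cv2.imwrite("pics/s4raw.png",si)
cv2.imwrite("pics/t4.png",np.vstack([cv2.resize(im[140:280,180:400],(440,280),interpolation=2),cv2.resize(si[140:290,210:430],(440,300),interpolation=2)]))
E
```

```text
time: 10.4
tool_pos: [0.5476, 0.0179, 0.3557]
tool_rot: [3.136, -0.001, 1.407]
contact_force: [0.7, -0.3, -1.0]
opening: 0.0007
time: 11.07
tool_pos: [0.5472, 0.0178, 0.3526]
tool_rot: [-3.141, 0.0, 0.428]
contact_force: [0.1, -0.4, -0.3]
opening: 0.0006
time: 11.73
tool_pos: [0.5474, 0.0168, 0.3527]
tool_rot: [-3.141, -0.0, 0.086]
contact_force: [0.4, -0.3, -0.3]
opening: 0.0005
t 11.7333 board -0.0294 0.025 z 0.3527 off 0.04 -0.5 12.07 turn -89.89 rp [-179.99   -0.  ] F [ 0.4 -0.3 -0.3] open 0.00048435146488263564
[-0.11  0.43  1.54  0.    1.17  1.38]
```

View pics/t4.png

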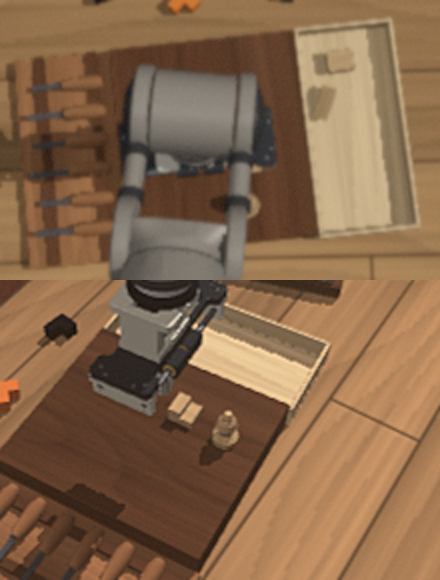

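The finial is upright and the stepped piece lies at side crop (183,410). I'll measure both precisely.

Run:
```python
from h import *
for f in("side0","s4raw"):
    im=cv2.imread(f"pics/{f}.png");h=cv2.cvtColor(im,cv2.COLOR_BGR2HSV)
    m=cv2.inRange(h,(8,0,118),(35,255,255));k=np.zeros_like(m);k[185:240,245:340]=255;m&=k
    for c in cv2.findContours(m,0,2)[0]:
        if cv2.contourArea(c)<30:continue
        u,v=cv2.minAreaRect(c)[0];x,y,w,hh=cv2.boundingRect(c)
        for z in(.057,.064,.076):
            p=ray("side",(u,v),z)[:2]-C;print(f,(x,y,w,hh),z,"bx,by",(p@ux).round(4),(p@uy).round(4))
```

```text
side0 (278, 218, 18, 17) 0.057 bx,by -0.0261 0.0371
side0 (278, 218, 18, 17) 0.064 bx,by -0.0286 0.0415
side0 (278, 218, 18, 17) 0.076 bx,by -0.0327 0.049
side0 (316, 214, 13, 9) 0.057 bx,by -0.0971 -0.0324
side0 (316, 214, 13, 9) 0.064 bx,by -0.0989 -0.0275
side0 (316, 214, 13, 9) 0.076 bx,by -0.102 -0.0189
side0 (256, 212, 17, 13) 0.057 bx,by 0.04 0.042
side0 (256, 212, 17, 13) 0.064 bx,by 0.037 0.0463
side0 (256, 212, 17, 13) 0.076 bx,by 0.0318 0.0538
side0 (319, 205, 9, 9) 0.057 bx,by -0.0859 -0.0621
side0 (319, 205, 9, 9) 0.064 bx,by -0.0878 -0.0569
side0 (319, 205, 9, 9) 0.076 bx,by -0.0911 -0.0479
side0 (313, 185, 27, 11) 0.057 bx,by -0.0631 -0.1284
side0 (313, 185, 27, 11) 0.064 bx,by -0.0652 -0.1226
side0 (313, 185, 27, 11) 0.076 bx,by -0.0688 -0.1126
side0 (248, 185, 17, 12) 0.057 bx,by 0.1118 -0.0316
side0 (248, 185, 17, 12) 0.064 bx,by 0.1082 -0.0266
side0 (248, 185, 17, 12) 0.076 bx,by 0.102 -0.0181
s4raw (316, 205, 14, 18) 0.057 bx,by -0.0908 -0.0466
s4raw (316, 205, 14, 18) 0.064 bx,by -0.0927 -0.0415
s4raw (316, 205, 14, 18) 0.076 bx,by -0.0959 -0.0328
s4raw (294, 196, 18, 16) 0.057 bx,by -0.0271 -0.0513
s4raw (294, 196, 18, 16) 0.064 bx,by -0.0295 -0.0461
s4raw (294, 196, 18, 16) 0.076 bx,by -0.0337 -0.0373
s4raw (255, 189, 26, 16) 0.057 bx,by 0.0696 -0.0252
s4raw (255, 189, 26, 16) 0.064 bx,by 0.0664 -0.0203
s4raw (255, 189, 26, 16) 0.076 bx,by 0.0608 -0.0118
s4raw (313, 185, 27, 11) 0.057 bx,by -0.0631 -0.1284
s4raw (313, 185, 27, 11) 0.064 bx,by -0.0652 -0.1226
s4raw (313, 185, 27, 11) 0.076 bx,by -0.0688 -0.1126
```

The finial's bounding box is unchanged, so it hasn't moved. The stepped piece is at board (-0.029, -0.046). The visible post corner may really be on the body's rear side, which would put it at the stated height. The turned approach is safe either way, so I'll descend and push along tool +y, which is now board -y.

```bash
python3 -m handwheel '{"offset":[[0,0,3],[0,0,6],[0,0,9],[0,0,11.3],[0,0,12.1],[0,0.8,12.1],[0,1.8,12.1],[0,2.8,12.1]],"turn":[[0,0,0],[0,0,0],[0,0,0],[0,0,0],[0,0,0],[0,0,0],[0,0,0],[0,0,0]],"jaw":[-1,-1,-1,-1,-1,-1,-1,-1]}'
python3 -m handwheel '{"offset":[[0,0.8,0],[0,1.6,0],[0,2.4,0],[0,3.2,0],[0,4,0],[0,4.8,0],[0,5.6,0],[0,6.4,0]],"turn":[[0,0,0],[0,0,0],[0,0,0],[0,0,0],[0,0,0],[0,0,0],[0,0,0],[0,0,0]],"jaw":[-1,-1,-1,-1,-1,-1,-1,-1]}'
python3 - <<'E'
from h import *
go(-.029,-.165,.231)
si=robot.read_camera("side")
cv2.imwrite("pics/s5.png",cv2.resize(si[140:290,210:430],(660,450),interpolation=2))
E
```

```text
time: 12.5
tool_pos: [0.5506, -0.0124, 0.2334]
tool_rot: [3.141, -0.003, 0.085]
contact_force: [-0.2, -0.5, 0.5]
opening: 0.0005
time: 13.17
tool_pos: [0.5553, -0.0759, 0.2317]
tool_rot: [-3.141, 0.0, 0.085]
contact_force: [-0.0, 0.9, 0.1]
opening: 0.0008
t 13.1667 board -0.0293 -0.0679 z 0.2317 off 0.03 9.71 0.07 turn -89.98 rp [-179.99    0.  ] F [-0.   0.9  0.1] open 0.0007706497838643606
```

View pics/s5.png

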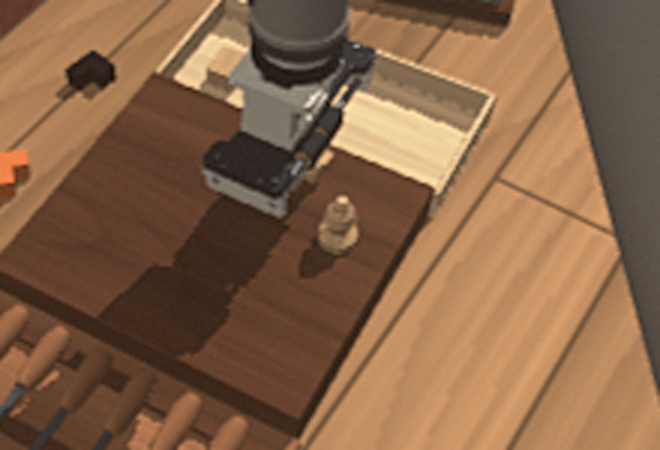

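The piece is ahead of the fingers, peeking out at (322,165), and the finial stands at (340,228) with clearance. I'll finish the push.

```bash
python3 -m handwheel '{"offset":[[0,0.9,0],[0,1.8,0],[0,2.7,0],[0,3.6,0],[0,4.5,0],[0,5.4,0],[0,6.3,0],[0,7.2,0]],"turn":[[0,0,0],[0,0,0],[0,0,0],[0,0,0],[0,0,0],[0,0,0],[0,0,0],[0,0,0]],"jaw":[-1,-1,-1,-1,-1,-1,-1,-1]}'
python3 -m handwheel '{"offset":[[0,0.9,0],[0,1.8,0],[0,2.5,0],[0,2.7,0],[0,2.7,0],[0,2.7,-3],[0,2.7,-6],[0,2.7,-9]],"turn":[[0,0,0],[0,0,0],[0,0,0],[0,0,0],[0,0,0],[0,0,0],[0,0,0],[0,0,0]],"jaw":[-1,-1,-1,-1,-1,-1,-1,-1]}'
python3 -m handwheel '{"offset":[[0,0,-4],[0,-4,-8],[0,-8,-8],[0,-12,-8],[0,-16,-8],[0,-20,-8],[0,-24,-8],[0,-24,-8]],"turn":[[0,0,0],[0,0,0],[0,0,0],[0,0,0],[0,0,0],[0,0,0],[0,0,0],[0,0,0]],"jaw":[-1,-1,-1,-1,-1,-1,-1,-1]}'
python3 - <<'E'
from h import *
im=robot.read_camera("top");si=robot.read_camera("side");cv2.imwrite("pics/t6raw.png",im);cv2.imwrite("pics/s6raw.png",si)
cv2.imwrite("pics/f.png",np.vstack([cv2.resize(im[140:280,180:460],(560,280),interpolation=2),cv2.resize(si[120:270,200:480],(560,300),interpolation=2)]))
h=cv2.cvtColor(im,cv2.COLOR_BGR2HSV)
a=cv2.imread("pics/top0.png")
for n,(x0,y0,x1,y1) in dict(mallet=(100,195,160,250),stone=(405,160,460,245),finial=(295,232,315,253)).items():
    print(n,"mean abs px diff",np.abs(im[y0:y1,x0:x1].astype(int)-a[y0:y1,x0:x1]).mean().round(2))
E
```

```text
time: 13.88
tool_pos: [0.5613, -0.1478, 0.2317]
tool_rot: [-3.142, 0.0, 0.084]
contact_force: [0.1, 0.1, 0.3]
opening: 0.0005
time: 14.55
tool_pos: [0.5634, -0.1732, 0.3223]
tool_rot: [-3.14, 0.002, 0.085]
contact_force: [1.8, -0.5, -0.2]
opening: 0.0003
time: 15.22
tool_pos: [0.5418, 0.0717, 0.402]
tool_rot: [-3.139, 0.0, 0.091]
contact_force: [-0.7, 0.3, -0.1]
opening: 0.0003
mallet mean abs px diff 17.63
stone mean abs px diff 1.83
finial mean abs px diff 1.97
```

View pics/f.png

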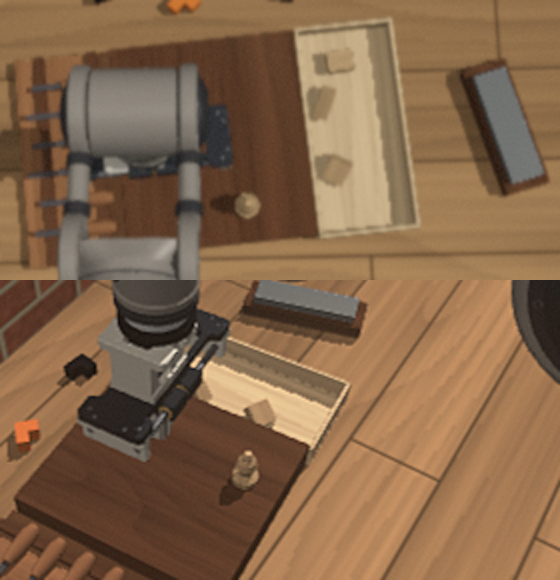

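Run:
```python
from h import *
a,b=cv2.imread("pics/side0.png"),cv2.imread("pics/s6raw.png");c,d=cv2.imread("pics/top0.png"),cv2.imread("pics/t6raw.png")
for n,p,q,(x0,y0,x1,y1) in[("mallet side",a,b,(135,322,205,392)),("mallet top",c,d,(104,200,153,243)),("stone top",c,d,(408,165,458,240))]:
    r=cv2.matchTemplate(q[y0-15:y1+15,x0-15:x1+15],p[y0:y1,x0:x1],cv2.TM_CCOEFF_NORMED);_,v,_,l=cv2.minMaxLoc(r);print(n,"shift px",l[0]-15,l[1]-15,"score",round(v,2))
for n,(u,v) in dict(plain=(340,60),L=(322,102),step=(334,167)).items():
    w=ray("top",(u/2+180,v/2+140),.028)[:2]-C;print(n,"tray xy",(w@ux).round(3),(w@uy+.216).round(3))
go(0,0,0)
x=np.hstack([cv2.resize(c[190:260,90:170],(320,280)),cv2.resize(d[190:260,90:170],(320,280))]);cv2.imwrite("pics/m.png",x)
```

```text
mallet side shift px 0 0 score 0.73
mallet top shift px 0 0 score 0.68
stone top shift px 0 0 score 1.0
plain tray xy 0.109 0.011
L tray xy 0.047 0.046
step tray xy -0.053 0.041
t 15.3167 board -0.0298 0.076 z 0.4018 off 2.94 7.61 40.18 turn -89.73 rp [-180.    0.] F [ 0.  -0.2  0.4] open 0.0004583439302084915
```

View pics/m.png

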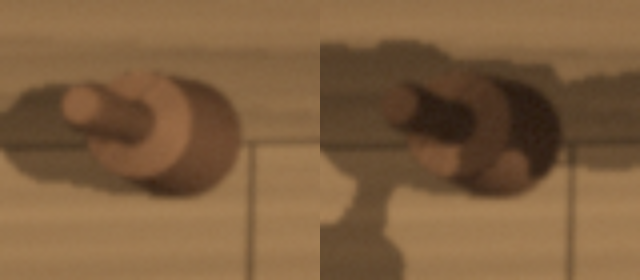

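The mallet hasn't moved. It stands in the arm's shadow, which explains the pixel difference. All three offcuts are inside the tray limits, and the arm is clear, so I'll hand in.

```bash
python3 -c "from cell import robot;print(robot.hand_in())"
```

```text
the job is handed in; nothing more can be done
None
```

I pushed all three offcuts over the board's -y edge into the scrap tray with the nearly shut fingertips, without gripping or lifting any. I handed the job in at about 15 s of the 67 s allowed; hand-in gives no verdict.

- **Offcuts:** the last pictures show all three on the tray floor. In the tray's frame the plain block is at (0.109, 0.011), the L at (0.047, 0.046) and the stepped piece at (-0.053, 0.041) m, all inside the limits. Their heights and speeds were not measured separately.
- **Finial, mallet and stone:** the finial stands where it was, and the mallet and stone matched their first pictures with 0 px shift. The mallet matches scored only 0.73 (side view) and 0.68 (top view). A close crop put that down to the arm's shadow.
- **Arm:** it was raised clear of everything, with measured contact forces near zero.
- **Disagreement:** my first reading put the gripper's end posts at about 0.085 m, lower than the stated body height and below the finial's top. It was probably a parallax error. I stopped the third push anyway, turned the tool 90° and finished past the finial with plenty of room.

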